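# Free the sample tube and hold it slanted over the balance

### The job

Turn the black clamp knob on the metal holder clockwise (seen from above) until its steel strap has swung well away from the white open tube's collar, then draw the tube up out of the holder. Bring it over the middle of the balance's round pan, lean it about 45 degrees from upright with the mouth uppermost, as for filling it with a spatula, and finish while holding it still like that with all of the tube at least 5 cm above the pan; do not put it down or let go. Do not touch the balance, and leave the jar, the beaker and the capped tube in the rack where they stand.

Things in the scene. Friction and masses are not known exactly. Their poses are not given: they have to be found in the camera images.
- holder: Fixed aluminium block 70 x 70 mm, 75 mm high, on a dark steel foot plate 190 x 75 mm, 12 mm thick. Origin on the work surface under the axis of the upright bore (32 mm wide, open at the top) that holds the tube; x points from the tube to the clamp post, which stands 95 mm away along x (26 mm thick), z up. The foot plate runs from x = -48 to +142 mm.
- clamp (a joint): Angle (rad) of the clamp on its upright post: the black knob and the steel strap below it turn as one. Near 0 (-0.15 to 0.15 at the start) the strap lies along the holder's -x over the tube's collar and holds the tube down; the value grows as it turns clockwise seen from above, and the tube is free above 0.6. Stops at -0.2 and 1.6; light friction (0.06 N m), stays where it is left.
- knob_grip (a point): Grip point of the clamp knob, on the turning axis, 118 mm above the work surface: the middle of an upright black bar 42 mm long, 12 mm thick and 35 mm high (95 to 130 mm above the surface). Its x axis is the bar's length; the strap runs from the axis along its -x. At clamp value 0 this x is the holder's x. Under the bar is a hub 28 mm wide.
- strap_tip (a point): End of the clamp's steel strap, 77 mm from the turning axis, 16 mm wide, 8 mm thick, its top 89.5 mm above the work surface. While clamped it covers the edge of the tube's collar.
- tube_mid (a point): Centre of the white open sample tube (half-way along): 120 mm long, 30 mm across, with a collar 48 mm across and 5 mm thick from 62 to 67 mm above its bottom end; weighs some 60 g. z points along the tube to its open mouth, 60 mm away. At the start it stands upright in the holder, collar on the block's top, centre 73 mm and mouth 133 mm above the work surface; the 53 mm above the collar is free to grip. It must rise 62 mm to leave the bore.
- pan (a point): Centre of the top of the balance's round steel pan, 110 mm across, 70 mm above the work surface. The fixed grey balance is 55 mm high, 165 mm wide along y, and runs from 130 mm (display side) on the -x side to 85 mm on the +x side of the pan's centre; axes of the balance.
- jar: Bystander: closed amber glass jar with a steel lid, 72 mm across, 105 mm high. Origin under its centre.
- beaker: Bystander: empty glass beaker, 68 mm across, 85 mm high. Origin under its centre.
- capped_tube: Bystander: small capped tube, 32 mm across the cap, 99 mm long, standing in the green rack (190 x 60 mm, 50 mm high). Origin at its bottom end, 6 mm above the surface; its cap reaches 105 mm.
Not all that is in view belongs to the job. What is shaped like the holder but yellow is not meant. Leave any brown look-alike of the part that bears tube_mid alone.

How it is judged:
By the outcome, as a careful person would: the job done as asked, in the order asked, and still so for the second after the job is handed in, while the arm keeps its last pose, push and grip.
It also fails if it takes over 51 s, if anything falls off the work surface, if the arm or the gripper's body presses on something with over 40 N, if the wrist force passes 120 N, or if a joint passes its speed limit or range.

### The arm

A 6-joint arm with a two-finger parallel gripper is mounted at the origin on the work surface. World frame = base frame: x ahead of the robot, y to its left, z up, the work surface at z = 0. Lengths are in m, angles in degrees, forces in N, time in s.
With the tool pointing down it reaches from about 0.325 to 0.85 m from the base axis. Payload 15.5 kg.
Tool frame: the origin (TCP) lies midway between the tips of the shut fingers; the grasp point (between the pads) lies 19 mm behind it; z points along the fingers, y is the line along which they close (so a half turn about z gives the same grasp; the last joint's range is limited). The gripper opens to 91 mm and grips with 3 to 60 N. Pads are 32 mm wide; open, the fingers measure 118 mm over their backs; the gripper's body (76 mm by 178 mm) begins 60 mm behind the grasp point.
Start: joints at [-76.003, 28.281, 77.091, -0, 74.628, -5.472], TCP at [0.208, -0.589, 0.214] pointing down, gripper open.
Joint ranges: [-166.48, 166.48], [-47.26, 123.95], [12.59, 153.08], [-70.14, 250.14], [6.76, 159.57], [-176.63, 176.63]. Speed limits (degrees/s): [108.29, 108.29, 147.25, 172.46, 172.46, 172.46].

### API

Orientations are given as a 3x3 rotation matrix whose columns are the frame's x, y, z axes.
In Python, from bench import ctrl gives the robot as it stands. The module is installed in compiled form; this text tells all that it offers. Calls block until the motion is done:
- ctrl.goto(position, orientation): joint-space move of the TCP to a pose.
- ctrl.move_l(position, vel=0.15, ori=None, contact_N=None): straight line of the TCP; ori=None keeps the orientation; vel is the mean speed in m/s. With contact_N (N) it stops when the force on the tool has changed by that much, and returns True; else False.
- ctrl.movej(angles): joint-space move.
- ctrl.command_gripper(opening): opening from 0.0 (shut) to 1.0 (fully open); the grip force is fixed at half the most; returns when the fingers have stopped.
- ctrl.sleep(seconds).
- ctrl.ik(position, orientation): joint angles nearest the present ones, or None.
- ctrl.read_camera(name): name is "scene" or "top" or "wrist"; returns the picture (420x560x3 uint8, blue, green, red); there is no depth.
- ctrl.camera_params(name): a dict with "fx", "fy", "cx", "cy" (pixels), "pose" (4x4, takes a point from camera to world coordinates); the wrist camera has in their place "T_tool_cam" (4x4, takes a point from camera to tool coordinates, whose origin is the TCP and whose axes are the flange's). Camera axes: x right, y up, looking along -z (the intrinsics and any distortion apply to the point x, -y, -z); pixel columns grow to the right and rows downward; lengths in m; the calibration is good to about 2 mm. A picture is of the moment at which its call begins: read the wrist's pose just before it. camera_params takes no time and is no camera call.
A pose or a line that the arm cannot do raises ctrl.MotionError and nothing moves.
- ctrl.sign_off(): hands the job in; it is judged then, once.
Readings, each from a call of its own:
- ctrl.current_t(): time.
- ctrl.current_q(): joint angles.
- ctrl.current_dq(): joint speeds.
- ctrl.current_effort(): joint torques, N m.
- ctrl.current_tool_pos(): TCP position.
- ctrl.current_eef_rot(): TCP orientation.
- ctrl.current_contact_force(): force on the tool from outside, world axes, zero at the start.
- ctrl.current_wrist_torque(): the same for the moment, N m.
- ctrl.current_grip_width(): opening from 0.0 (shut) to 1.0 (fully open).
- ctrl.current_grasp_force(): force on a finger pad.
Only numpy, scipy, OpenCV 4.12 (cv2) and the standard library are available. Lean on these libraries where they do the work, as an engineer would, in place of code of your own. Each camera call takes 0.05 s, during which the arm holds its last target. There are 200 camera calls.

## Working session

There is one attempt and no reset: what is moved stays moved. The work goes in short steps, each a Python script; the robot and the scene stay as the last script left them, time stands still between calls to the robot, and variables do not carry over. Pictures are saved under pics/ and viewed, at most 10 in all, crops included, and the job is handed in when it is done.

```bash
mkdir -p pics; ls; python3 - <<'E'
from bench import ctrl
import cv2,numpy as np
np.set_printoptions(precision=4,suppress=True)
for n in("scene","top"):
    cv2.imwrite(f"pics/{n}0.png",ctrl.read_camera(n)); print(n,ctrl.camera_params(n))
print(ctrl.camera_params("wrist"),ctrl.current_t(),ctrl.current_grip_width(),ctrl.current_eef_rot())
E
```

```text
pics
scene {'fx': 457.2287365266287, 'fy': 457.2287365266287, 'cx': 275.9615651339429, 'cy': 206.31070450919583, 'pose': array([[ 0.5434, -0.6582,  0.521 ,  1.1167],
       [ 0.8393,  0.4376, -0.3226, -0.4198],
       [-0.0157,  0.6126,  0.7902,  0.9856],
       [ 0.    ,  0.    ,  0.    ,  1.    ]])}
top {'fx': 416.04166521812914, 'fy': 416.04166521812914, 'cx': 279.35523168391154, 'cy': 211.17393000006965, 'pose': array([[ 0.0173,  0.9882, -0.1521,  0.3517],
       [-0.9998,  0.0175,  0.0003, -0.026 ],
       [ 0.0029,  0.1521,  0.9884,  1.3374],
       [ 0.    ,  0.    ,  0.    ,  1.    ]])}
{'fx': 352.04773719255775, 'fy': 352.04773719255775, 'cx': 280.5478892070171, 'cy': 210.91786746213907, 'T_tool_cam': array([[ 0.0012,  0.9707,  0.2402,  0.0667],
       [ 1.    , -0.0014,  0.0004,  0.0006],
       [ 0.0007,  0.2402, -0.9707, -0.1716],
       [ 0.    ,  0.    ,  0.    ,  1.    ]])} 0.1 0.9987046089618535 [[ 0.9428  0.3333 -0.0002]
 [ 0.3333 -0.9428  0.001 ]
 [ 0.0001 -0.001  -1.    ]]
```

View pics/scene0.png

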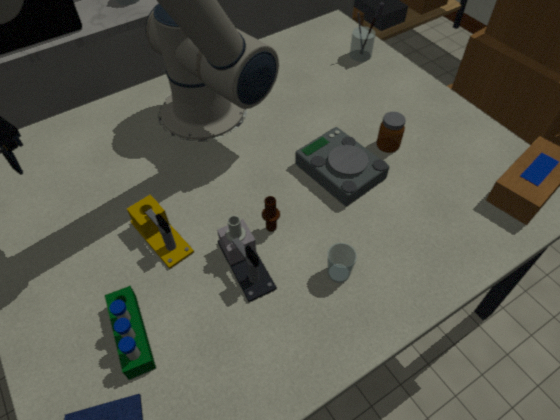

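View pics/top0.png

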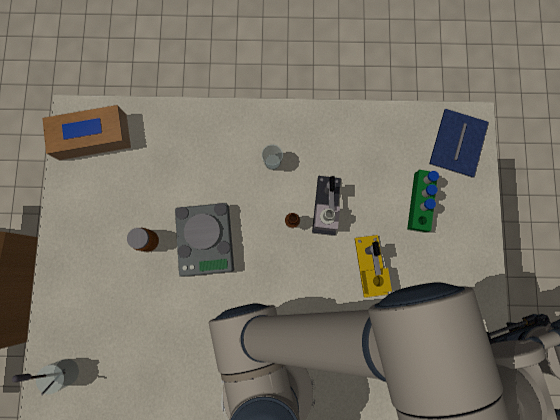

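The scene view shows the holder with the tube mouth at about (235,221) and the knob at (252,255). In the top view the tube is at (328,214), the knob at (334,185) and the pan at (203,231). The yellow holder and the brown tube are the decoys. I'll enlarge the holder in both views.

```bash
cat > h.py <<'E'
import cv2,numpy as np
np.set_printoptions(precision=4,suppress=True)
from bench import ctrl
def cam(n):
    p=ctrl.camera_params(n)
    if n=="wrist":
        T=np.eye(4);T[:3,:3]=ctrl.current_eef_rot();T[:3,3]=ctrl.current_tool_pos();p["pose"]=T@p["T_tool_cam"]
    return p
def ray(p,u,v):
    d=p["pose"][:3,:3]@np.array([(u-p["cx"])/p["fx"],-(v-p["cy"])/p["fy"],-1.]);return p["pose"][:3,3],d/np.linalg.norm(d)
def onz(p,u,v,z):
    o,d=ray(p,u,v);return o+d*(z-o[2])/d[2]
def tri(rays):
    A=np.zeros((3,3));b=np.zeros(3)
    for o,d in rays:
        M=np.eye(3)-np.outer(d,d);A+=M;b+=M@o
    x=np.linalg.solve(A,b);return x,[np.linalg.norm((np.eye(3)-np.outer(d,d))@(x-o)) for o,d in rays]
def proj(p,X):
    c=p["pose"][:3,:3].T@(np.asarray(X)-p["pose"][:3,3]);return np.array([p["cx"]+p["fx"]*c[0]/-c[2],p["cy"]-p["fy"]*c[1]/-c[2]])
def down(th): # tool pointing down, tool y axis at angle th (rad) in world xy
    y=np.array([np.cos(th),np.sin(th),0]);z=np.array([0,0,-1.]);return np.column_stack([np.cross(y,z),y,z])
E
python3 - <<'E'
from h import *
a=cv2.imread("pics/scene0.png")[205:305,205:285];b=cv2.imread("pics/top0.png")[165:245,295:355]
r=lambda i,s:cv2.resize(i,None,fx=s,fy=s,interpolation=cv2.INTER_CUBIC)
A=r(a,5);B=r(b,6);H=np.zeros((500,770,3),np.uint8);H[:,:400]=A;H[:480,405:765]=B;cv2.imwrite("pics/c1.png",H)
s,t=cam("scene"),cam("top")
for n,u,v in(("mouth",(235,219),(328,213)),("knob",(252,252),(334,184)),("pan",(348,161),(203,231))):
    print(n,*tri([ray(s,*u),ray(t,*v)]))
E
```

```text
mouth [ 0.5337 -0.1699  0.133 ] [np.float64(0.0011258245337217295), np.float64(0.0011258245337216492)]
knob [ 0.625  -0.1848  0.1238] [np.float64(0.0034264987558409077), np.float64(0.003426498755840946)]
pan [0.4831 0.209  0.06  ] [np.float64(0.0012937365358240002), np.float64(0.0012937365358240136)]
```

View pics/c1.png

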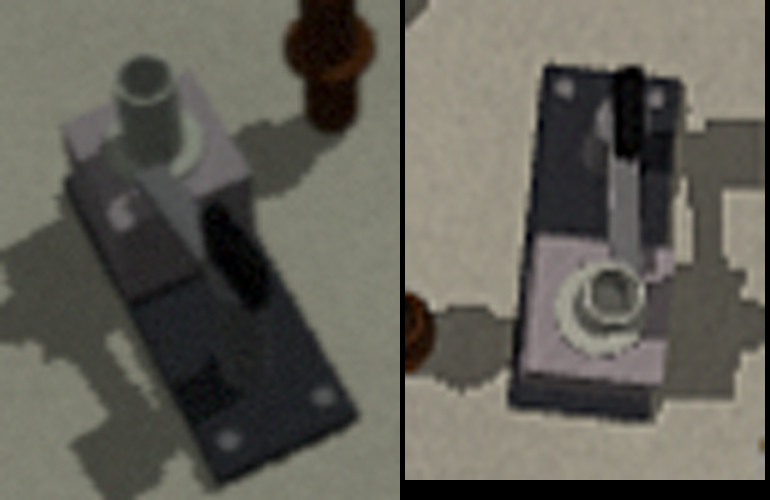

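The crop puts the mouth at scene (234.4,220.4) and top (329.5,214.2), with the bar near top (332,184). Triangulation gives a mouth height of 133 mm, which matches the text. Next is a close look from the wrist camera above the holder, from two places.

```bash
python3 - <<'E'
from h import *
s,t=cam("scene"),cam("top")
print("mouth",*tri([ray(s,234.4,220.4),ray(t,329.5,214.2)]))
print("yellow knob",onz(t,376,248,.12), "brown",onz(t,292,218,.1))
import json
for k,p in enumerate([(0.56,-0.178,0.22),(0.60,-0.14,0.26)]):
    ctrl.goto(p,down(np.radians(-98.)));ctrl.sleep(.2)
    c=cam("wrist");cv2.imwrite(f"pics/w{k}.png",ctrl.read_camera("wrist"));np.save(f"w{k}.npy",c,allow_pickle=True)
    print(ctrl.current_q(),ctrl.current_t())
cv2.imwrite("pics/w01.png",np.hstack([cv2.resize(cv2.imread(f"pics/w{k}.png"),(400,300)) for k in(0,1)]))
E
```

```text
mouth [ 0.5319 -0.1732  0.1277] [np.float64(0.0008003759160162622), np.float64(0.0008003759160161352)]
yellow knob [ 0.4352 -0.3107  0.12  ] brown [ 0.5221 -0.0647  0.1   ]
[-23.5024  24.9253  82.0822   0.0003  72.9943  74.5362] 2.3
[-18.7501  25.3493  74.8226  -0.0047  79.9049  79.3018] 2.925
```

View pics/w01.png

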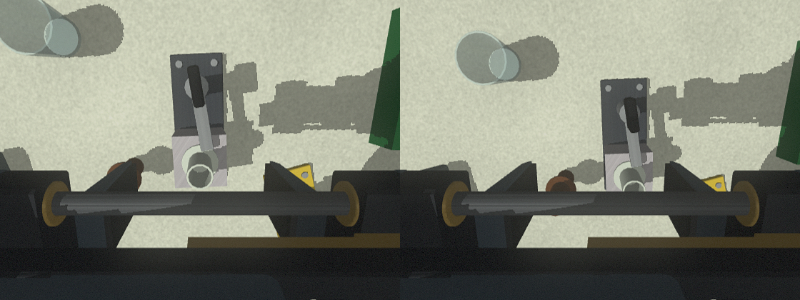

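Both wrist pictures show the holder. In half-size coordinates the knob is at about (196,87) and (631,115), and the mouth at about (200,175) and (632,185). I'll measure with masks and view an annotated crop.

```bash
python3 - <<'E'
from h import *
out=[]
for k,(x0,y0,x1,y1) in enumerate([(230,65,330,265),(275,105,365,270)]):
    im=cv2.imread(f"pics/w{k}.png");g=im[y0:y1,x0:x1].max(2)
    m=(g<48).astype(np.uint8);m[130:]=0
    n,l,st,ce=cv2.connectedComponentsWithStats(m)
    i=1+np.argmax(st[1:,4]);pts=np.argwhere(l==i)[:,::-1].astype(np.float32)
    r=cv2.minAreaRect(pts);print(k,"knob",ce[i]+[x0,y0],st[i],r, "levels",np.percentile(g,[1,5,20,50]))
    v=im[y0:y1,x0:x1].copy();cv2.drawContours(v,[cv2.boxPoints(r).astype(int)],0,(0,0,255),1)
    out.append(cv2.copyMakeBorder(cv2.resize(v,None,fx=3,fy=3,interpolation=cv2.INTER_CUBIC),0,600-3*(y1-y0),0,10,0))
cv2.imwrite("pics/c2.png",np.hstack(out))
E
```

```text
0 knob [281.5207 131.4545] [ 47  42   9  43 121] ((51.0, 63.0), (42.0, 8.0), 90.0) levels [ 48.  57.  80. 124.]
1 knob [325.6341 169.8455] [ 40  40  21  41 369] ((49.834598541259766, 60.50908279418945), (39.20698165893555, 15.875388145446777), 82.09283447265625) levels [ 44.  52.  79. 118.]
```

View pics/c2.png

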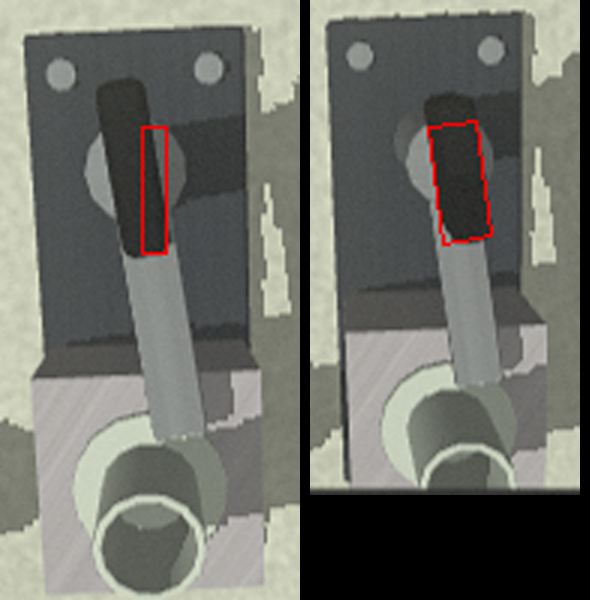

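```bash
python3 - <<'E'
from h import *
w=[np.load(f"w{k}.npy",allow_pickle=True).item() for k in(0,1)]
s,t=cam("scene"),cam("top")
k=tri([ray(w[0],275,121),ray(w[1],324,160)]);print("knobtop",*k)
print("knob 3views",*tri([ray(w[0],275,121),ray(w[1],324,160),ray(s,252,255),ray(t,332.2,183.5)]))
print("mouth",*tri([ray(w[0],279.7,247.3),ray(w[1],327.5,267.7)]),*tri([ray(w[0],279.7,247.3),ray(s,234.4,220.4),ray(t,329.5,214.2)]))
st=tri([ray(w[0],289,210.7),ray(w[1],331,232.7)]);print("strap tip",*st)
K=onz(w[0],275,121,.13);M=onz(w[0],279.7,247.3,.133);S=onz(w[0],289,210.7,.0895);print(K,M,S)
a=onz(w[0],230+120/3,65+82/3,.13);b=onz(w[0],230+150/3,65+255/3,.13)
ang=lambda v:np.degrees(np.arctan2(v[1],v[0]))
print("bar",ang(a-b),np.linalg.norm(a-b),"holder",ang(K-M),np.linalg.norm((K-M)[:2]),"strap",ang(K-S),np.linalg.norm((K-S)[:2]))
l=onz(w[0],230+25/3,65+37/3,.012);m=onz(w[0],230+35/3,65+345/3,.012);print("foot edge",ang(l-m))
# pan
print("pan",onz(t,203,231,.07),onz(s,348,161,.07))
E
```

```text
knobtop [ 0.6287 -0.1846  0.1141] [np.float64(0.00011702011549463189), np.float64(0.00011702011549444855)]
knob 3views [ 0.6281 -0.1841  0.1142] [np.float64(0.0009076784154673364), np.float64(0.0006751694184596208), np.float64(0.0008533597037357382), np.float64(0.0011100550054487792)]
mouth [ 0.5343 -0.175   0.1341] [np.float64(0.00015256339445738324), np.float64(0.0001525633944573281)] [ 0.532  -0.1737  0.1276] [np.float64(0.0010488649979908174), np.float64(0.0012829502791157023), np.float64(0.0004622651162301735)]
strap tip [ 0.5518 -0.1859  0.0904] [np.float64(0.00036771775902118465), np.float64(0.0003677177590212685)]
[ 0.6286 -0.1849  0.13  ] [ 0.534  -0.1751  0.133 ] [ 0.5512 -0.1857  0.0895]
bar 1.9621174708067342 0.04086061206573713 holder -5.963003089114412 0.09511012739441874 strap 0.5391216279298026 0.0773738221855525
foot edge -7.649773307203352
pan [0.4813 0.206  0.07  ] [0.4904 0.2034 0.07  ]
```

The measurements agree with the text: the knob axis is at (0.6286,-0.185), 95.1 mm from the tube and with a strap radius of 77.4 mm. The holder yaw is about -6.5° and the bar about +1°. Next I grip the knob and turn it.

```bash
python3 - <<'E'
from h import *
R=down(np.radians(-89));K=[.6286,-.185]
ctrl.command_gripper(0.6)
ctrl.goto([*K,.17],R)
print(ctrl.move_l([*K,.101],.08,contact_N=12),ctrl.current_tool_pos())
ctrl.command_gripper(0.0)
print("grip",ctrl.current_grip_width()*91,ctrl.current_grasp_force(),ctrl.current_contact_force())
for i in range(4):
    q=np.array(ctrl.current_q());q[5]+=20
    ctrl.movej(q)
    print(ctrl.current_q()[5],ctrl.current_contact_force(),ctrl.current_wrist_torque(),ctrl.current_tool_pos(),ctrl.current_t())
    if np.linalg.norm(ctrl.current_contact_force())>50:break
E
```

```text
False [ 0.6289 -0.1851  0.1015]
grip 11.848215373538444 30.000123381614685 [1.0683 9.9077 3.3992]
87.1411081673954 [1.2055 3.9847 0.6888] [ 0.418  -0.0707 -0.0267] [ 0.6287 -0.1835  0.101 ] 6.325
106.78453032968126 [0.2715 3.5527 0.7768] [ 0.473  -0.1571 -0.065 ] [ 0.6287 -0.1834  0.101 ] 6.7583
126.384873076069 [2.3043 3.8912 0.5089] [ 0.54   -0.2733 -0.037 ] [ 0.6288 -0.1833  0.1011] 7.1917
145.97236443638025 [ 2.0311  2.4962 -1.1825] [ 0.5614 -0.4011 -0.062 ] [ 0.6289 -0.1833  0.1011] 7.625
```

```bash
cat >> h.py <<'E'
M=np.array([.534,-.1748]);H=np.radians(-6.2)
def tilt(yaw,t): # tool leaning: t=0 down, t=90 pointing horizontally along yaw
    z=np.array([np.cos(yaw)*np.sin(t),np.sin(yaw)*np.sin(t),-np.cos(t)]);y=np.array([np.sin(yaw),-np.cos(yaw),0]);return np.column_stack([np.cross(y,z),y,z])
E
python3 - <<'E'
from h import *
ctrl.command_gripper(0.6);ctrl.move_l([.6286,-.185,.20],.15)
ctrl.goto([.56,-.178,.22],down(np.radians(-98)));ctrl.sleep(.2)
c=cam("wrist");im=ctrl.read_camera("wrist");np.save("w2.npy",c,allow_pickle=True)
cv2.imwrite("pics/w2.png",cv2.resize(im[40:290,180:380],None,fx=2.4,fy=2.4,interpolation=cv2.INTER_CUBIC))
print(ctrl.current_t(),c["pose"])
for T in(45,35):
    R=tilt(H,np.radians(T));g=np.array([*M,.110]);tcp=g+.019*R[:,2]
    print(T,ctrl.ik(tcp,R),ctrl.ik(tcp-.1*R[:,2],R),ctrl.ik(tcp+[0,0,.13],R))
for yaw in(0,23,45):
  for T in(0,-10,90):
    R=tilt(np.radians(yaw),np.radians(T));print(yaw,T,ctrl.ik(np.array([.485,.205,.22])+.019*R[:,2],R))
E
```

```text
10.6667 [[-0.1385  0.9613  0.2383  0.6265]
 [-0.9904 -0.1344 -0.0337 -0.1881]
 [-0.0004 -0.2407  0.9706  0.3913]
 [ 0.      0.      0.      1.    ]]
45 [-36.7634  34.592  129.7192 137.6873  32.2843 -75.082 ] [-44.5094  20.5994 134.8086 115.6253  29.0884 -57.951 ] [-36.7634  14.3486 121.7883  81.9285  21.2941 -14.0098]
35 [-33.2543  29.2534 122.1708 102.2769  15.4851 -35.4269] [-37.9377  15.015  124.1009  60.9831  20.1835   3.7128] [-33.2543  13.0521 113.7457  36.7027  25.8811  33.4485]
0 0 [ 16.4136  21.2074  91.9038  -0.      66.8889 106.4136]
0 -10 [ 14.7908  25.7202  84.8922   2.5877  79.0735 104.0849]
0 90 [ 40.0372  67.7789 144.4497 224.8056 114.0986 -67.9251]
23 0 [16.4136 21.2074 91.9038 -0.     66.8889 83.4136]
23 -10 [17.0688 26.0432 84.3053 -1.0453 79.6007 84.347 ]
23 90 None
45 0 [16.4136 21.2074 91.9038 -0.     66.8889 61.4136]
45 -10 [19.1716 25.7429 84.8511 -4.4286 78.458  65.4018]
45 90 [ -20.8173   68.7124  145.1932  110.4402  103.2095 -121.5138]
```

View pics/w2.png

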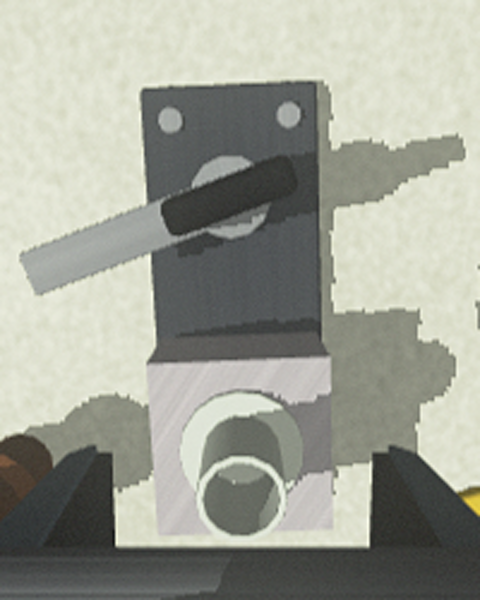

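The strap has swung to about 1.25 rad, well clear of the collar. The tube still stands in the bore, with its mouth at crop (241,497). A grip leaned sideways should keep the mouth accessible, so I check its reachability.

```bash
python3 - <<'E'
from h import *
w=np.load("w2.npy",allow_pickle=True).item();print("mouth",onz(w,180+241/2.4,40+497/2.4,.133))
for T in(45,40):
    R=tilt(H+np.pi/2,np.radians(T));g=np.array([*M,.110]);tcp=g+.019*R[:,2]
    for d in(tcp-.11*R[:,2],tcp,tcp+[0,0,.13]):print(T,ctrl.ik(d,R))
R2=tilt(H+np.pi/2,0);print(ctrl.ik([.485,.205,.22],R2))
s,t=cam("scene"),cam("top")
for n in("scene","top"):
    im=cv2.imread(f"pics/{n}0.png");x,y=(348,161) if n=="scene" else (203,231)
    g=cv2.cvtColor(im,cv2.COLOR_BGR2GRAY)[y-30:y+30,x-35:x+35];g=cv2.resize(g,None,fx=4,fy=4,interpolation=cv2.INTER_CUBIC)
    best=max((e for e in (cv2.fitEllipse(c) for c in cv2.findContours(cv2.dilate(cv2.Canny(g,30,80),np.ones((3,3))),cv2.RETR_LIST,cv2.CHAIN_APPROX_NONE)[0] if len(c)>60) if max(e[1])<200),key=lambda e:e[1][0])
    u,v=x-35+best[0][0]/4,y-30+best[0][1]/4;print(n,u,v,np.array(best[1])/4,onz(s if n=="scene" else t,u,v,.07))
a=cv2.imread("pics/scene0.png")[120:205,290:395];b=cv2.imread("pics/top0.png")[195:280,170:240]
r=lambda i:cv2.resize(i,None,fx=4,fy=4,interpolation=cv2.INTER_CUBIC)
cv2.imwrite("pics/c3.png",np.hstack([r(a),r(b)]))
E
```

```text
mouth [ 0.5344 -0.175   0.133 ]
45 [-49.1193  42.2755  73.7223  31.4515  97.056  -48.453 ]
45 [-44.0721  45.1243  83.4225  34.1288  84.1956 -51.6431]
45 [-44.0721  35.6795  78.5827  34.1452  96.0383 -43.6412]
40 [-47.3507  39.3564  75.4295  29.0103  93.6045 -46.7665]
40 [-42.5504  42.9096  84.7304  31.6683  80.4373 -49.7023]
40 [-42.5504  33.6107  79.2592  31.2279  93.0569 -41.9995]
[16.4136 20.0033 90.4395 -0.     69.5572 22.6136]
scene 347.5390281677246 162.28697204589844 [22.5944 37.0802] [0.4935 0.1994 0.07  ]
top 211.43978881835938 232.09786987304688 [32.7082 39.7996] [0.4784 0.1801 0.07  ]
```

View pics/c3.png

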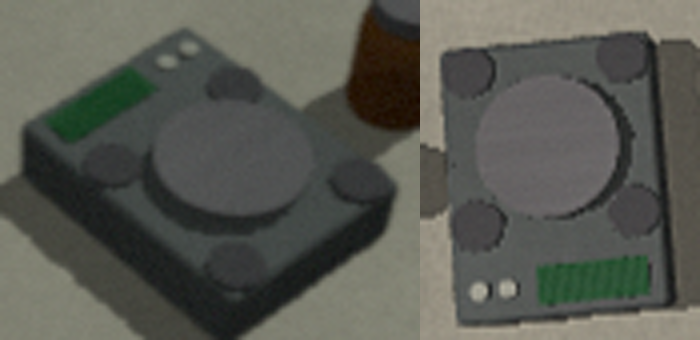

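```bash
python3 - <<'E'
from h import *
s,t=cam("scene"),cam("top")
print("pan",*tri([ray(s,348.2,160),ray(t,201.9,231.5)]),onz(s,348.2,160,.07),onz(t,201.9,231.5,.07))
R=tilt(H+np.pi/2,np.radians(45));g=np.array([*M,.110]);tcp=g+.019*R[:,2]
ctrl.goto(tcp-.14*R[:,2],R)
print(ctrl.move_l(tcp,.1,contact_N=10),ctrl.current_tool_pos()-tcp)
ctrl.command_gripper(0.0)
print("grip",ctrl.current_grip_width()*91,ctrl.current_grasp_force(),ctrl.current_contact_force(),ctrl.current_wrist_torque())
p=np.array(ctrl.current_tool_pos());Rn=np.array(ctrl.current_eef_rot())
np.save("rel.npy",np.c_[Rn.T@(np.array([*M,.073])-p),Rn.T@[0,0,1]]);print(np.load("rel.npy").T)
print(ctrl.move_l(p+[0,0,.02],.05,contact_N=15),ctrl.current_contact_force(),ctrl.current_grip_width()*91)
cv2.imwrite("pics/l.png",ctrl.read_camera("scene")[150:310,180:340].repeat(3,0).repeat(3,1))
print(ctrl.current_t())
E
```

```text
pan [0.4811 0.2117 0.0607] [np.float64(0.0008104560075229368), np.float64(0.0008104560075230479)] [0.4878 0.2062 0.07  ] [0.4797 0.2093 0.07  ]
False [ 0.0002 -0.0005  0.0003]
grip 28.68533462015086 29.999585263431072 [-0.178  -0.2625  0.5761] [-0.3724 -0.0268  0.0728]
[[-0.0262 -0.      0.0072]
 [ 0.7071  0.0001 -0.7071]]
False [-0.3188  0.5984 -0.5316] 28.81912352874119
15.25
```

View pics/l.png

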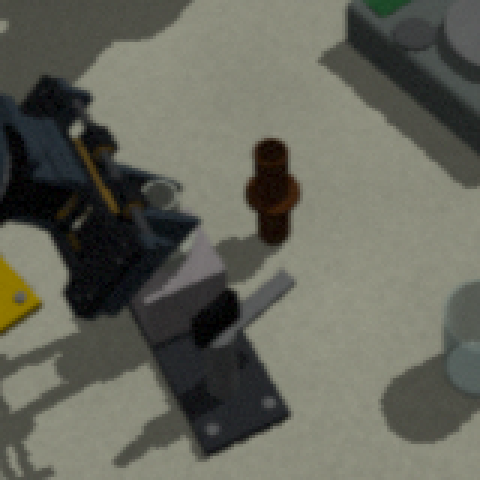

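The tube is held, with its mouth visible at (160,193), and it rises freely; the strap is clear. Next I lift it fully, carry it over the pan at height and lean it.

```bash
python3 - <<'E'
from h import *
p=np.array(ctrl.current_tool_pos());rel=np.load("rel.npy")
print(ctrl.move_l(p+[0,0,.19],.15,contact_N=25),ctrl.current_tool_pos(),ctrl.current_grip_width()*91)
R2=tilt(H+np.pi/2,0);P=np.array([.484,.208,.27])
ctrl.goto(P-R2@rel[:,0],R2);ctrl.sleep(.3)
Rn=np.array(ctrl.current_eef_rot());print("centre",Rn@rel[:,0]+ctrl.current_tool_pos(),"axis",Rn@rel[:,1],ctrl.current_grip_width()*91)
c=cam("wrist");np.save("w3.npy",c,allow_pickle=True)
cv2.imwrite("pics/w3.png",ctrl.read_camera("wrist"))
print(proj(c,[.484,.208,.07]),ctrl.current_t())
E
```

```text
False [ 0.5352 -0.1612  0.3059] 28.697524529018096
centre [0.4843 0.2075 0.2699] axis [0.0773 0.7029 0.7071] 28.817114489200904
[280.5258 209.8146] 18.6333
```

View pics/w3.png

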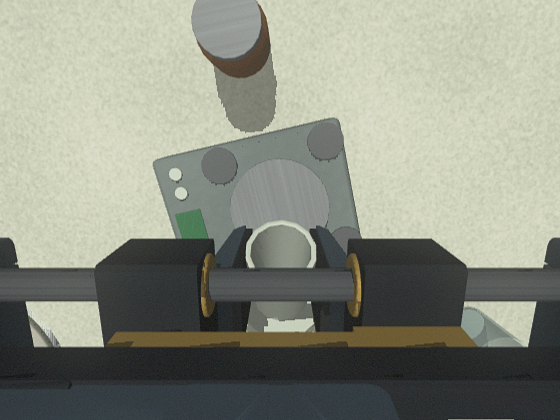

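The pan spans columns 231–329 with its top edge at row 159, so its centre is at about (280,208), against the predicted (280.5,209.8). The tube leans with its open mouth at (281,250). I'll lower it a little, check the lean against the predicted mouth pixel, and hand in.

```bash
python3 - <<'E'
from h import *
rel=np.load("rel.npy");w=np.load("w3.npy",allow_pickle=True).item()
print("mouth pred px",proj(w,np.array([.4843,.2075,.2699])+.06*np.array([.0773,.7029,.7071])))
p=np.array(ctrl.current_tool_pos());ctrl.move_l(p-[0,0,.055],.08);ctrl.sleep(1.)
R=np.array(ctrl.current_eef_rot());print("centre",R@rel[:,0]+ctrl.current_tool_pos(),"lean",np.degrees(np.arccos((R@rel[:,1])[2])),ctrl.current_grip_width()*91,ctrl.current_grasp_force(),np.abs(ctrl.current_dq()).max(),ctrl.current_t())
cv2.imwrite("pics/f.png",ctrl.read_camera("scene")[40:290,180:460].repeat(2,0).repeat(2,1))
E
```

```text
mouth pred px [280.8532 249.9585]
centre [0.4842 0.2076 0.2149] lean 44.99905571572778 27.759546749398062 29.99932637438178 0.100452832027333 20.475
```

View pics/f.png

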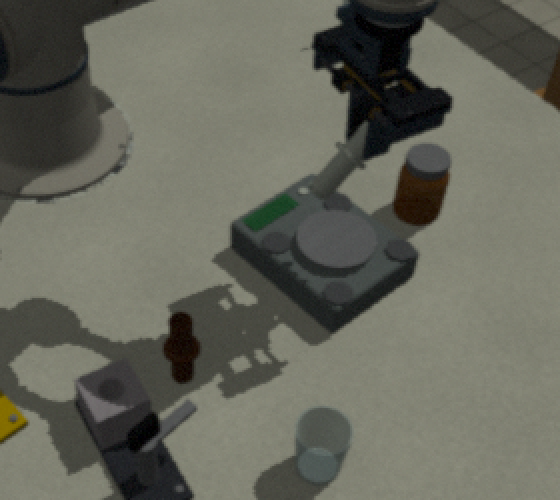

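The picture shows the tube held about 45° over the pan, with the bystanders standing and the holder empty. The mouth was seen at (281,250) and predicted at (280.9,250.0), so the lean is confirmed.

```bash
python3 - <<'E'
from bench import ctrl
ctrl.sleep(.5);print([round(ctrl.current_grip_width()*91,2) for _ in range(4)],ctrl.current_grasp_force(),ctrl.sign_off())
E
```

```text
the job is handed in; nothing more can be done
[28.62, 28.62, 28.62, 28.62] 29.999199975281954 None
```

The job is handed in: the clamp was turned clockwise clear of the collar, the tube was drawn out of the holder, and it is held still at 45° with its mouth up over the middle of the pan, its lowest point about 9 cm above it.

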